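# Clamp a sample pot on the shaker until the torque knob clicks

### The job

Lift the white sample pot with the blue cap straight up out of its light orange stand, so that the stand stays standing where it is, set the pot upright on the shaker's black platform between the red jaw and the V-shaped aluminium jaw, and let go of it. Then turn the shaker's black knob clockwise until the pot is clamped and the knob's slip clutch clicks: stop after the first or second click (a third click wears the clutch), let go of the knob and leave the other things alone.

Things in the scene. Friction and masses are not known exactly. Their poses are not given: they have to be found in the camera images.
- pot_center (a point): centre (half-way up) of the white sample pot with the blue screw cap, 32 mm diameter, 58 mm tall; loose, about 40 g; z is its upright axis. At the start it stands in the cup of the orange stand
- stand: free-standing light orange plastic stand, about 45 g: a 68 mm round foot, a slim stem and on top a round cup. Origin at the centre of its underside, z up. The cup's inner floor is 40 mm above the bench, its rim (43 mm outside diameter, 36 mm inside) 54 mm above the bench, so the pot sits 14 mm deep with 2 mm play all round
- shaker: fixed bench shaker, 150 x 270 mm, white base; origin at the centre of its underside, on the bench; its y axis runs along its length, from the knob end to the pot end. A blue gear housing (top 60 mm above the bench, 100 x 100 mm) stands at the -y end, a black rubber platform (top 40 mm above the bench) at the +y end
- nest (a point): on the platform's surface, 40 mm above the bench: where the centre of the pot's foot stands when the pot is pushed fully into the fixed aluminium V jaw; axes as the shaker's (y points into the V). Both jaws are 14 mm high. Set the pot down midway in the gap, 6 to 9 mm short of this point (towards -y); the moving jaw pushes it into the V
- jaw_pad (a point): centre of the red face of the moving jaw, 7 mm above the platform, 30 mm wide; axes as the shaker's. The jaw slides along +y towards the V when the knob is turned clockwise; it stands open at the start, 28 to 35 mm from the nest point, and clamps the pot when it is 16 mm from it. It stays where it is left (self-locking)
- knob_axis (a point): fixed point on the knob's upright axis at the height to grip it, 92 mm above the bench; axes as the shaker's. The black round ribbed knob is 35 mm in diameter, 34 mm tall, from 70 to 104 mm above the bench; below it lies the dark steel collar (52 mm diameter, top 69 mm above the bench)
- knob_mark (a point): yellow mark on the knob's top, 16 mm from its axis, turns with the knob; x points outward from the axis. Slipping, the torque rises to about 0.34 N m before each click, then drops to about -0.1 N m as the knob jumps into the next notch (measured while turning; held still, friction hides some 0.1 to 0.2 N m of it), and this mark runs ahead of the collar's tick. No stop limits the slipping
- collar: dark steel collar (52 mm) under the knob, the clamp's drive shaft, yellow tick at its +x edge; origin on the knob's axis at its underside. It turns with the knob (about 0.26 N m), yellow marks in line, until the jaw meets the pot, 1.9 to 3.2 rad on, different each time; then it stops and the knob slips on it: a ratchet clutch, one click each 0.52 rad
- brown_pot: bystander: small brown glass pot with black cap, 27 mm diameter, 52 mm tall; origin under its centre
- tape: bystander: roll of tape lying flat, 61 mm diameter, 19 mm tall; origin under its centre
- beaker: bystander: small beaker, 56 mm wide, 58 mm tall; origin under its centre
- red_marker: bystander: red marker pen lying down, 136 mm long, 14 mm thick; origin under its centre, it lies along its y axis
- clock: bystander: white bench timer standing, 66 mm wide, 66 mm tall, 16 mm thick; origin under its centre
Mind the look-alikes: they are no part of the job. Of the things like the stand, leave any that is turquoise; of the rest the smaller one is meant.

How it is judged:
On the way, in this order (a step that is already met when the one before it is completed fails the run):
1. the white pot stands released and upright on the platform between the jaws, not yet clamped, clutch not yet slipped (z of pot_center in the frame of nest between 0.024 and 0.034 m and horizontal distance between pot_center and nest below 0.021 m and angle between pot_center's own z axis and vertical below 0.1 rad and contact force between the fingers and pot below 0.2 N and y of knob_mark in the frame of collar above -0.003 m and x of knob_mark in the frame of collar above 0.01 m), for 0.2 s.
2. with the pot between the jaws, the knob has slipped at least one click (y of knob_mark in the frame of collar below -0.0047 m and contact force between jaw and pot above 3 N), for 0.1 s.
At the end, for the whole second after the job is handed in: pot at rest and upright (0.1 rad) on the platform, within 4 mm of the nest point, pressed by the moving jaw with over 3 N; knob slipped on the collar by one or two clicks (0.3 to 1.3 rad clockwise); orange stand upright, within 30 mm of its start (all of step 2 and horizontal distance between pot_center and nest below 0.004 m and z of pot_center in the frame of nest between 0.024 and 0.034 m and angle between each of pot_center, stand's own z axis and vertical below 0.1 rad and x of knob_mark in the frame of collar above 0.0043 m and linear speed of pot below 0.02 m/s and distance of stand from where it was at the start of the episode below 0.03 m); the robot touches nothing.
It fails at once if the clutch was turned on to a third click (x of knob_mark in the frame of collar below 0.0043 m).
It fails at once if the light stand was tipped (more than 0.25 rad) (angle between stand's own z axis and vertical above 0.25 rad).
It fails at once if a bystander was moved more than 30 mm (distance of any of brown_pot, tape, beaker, red_marker, clock from where it was at the start of the episode above 0.03 m).
It also fails if it takes over 72 s, if anything falls off the work surface, if the arm or the gripper's body presses on something with over 40 N, if the wrist force passes 120 N, or if a joint passes its speed limit or range.

### The arm

A 7-joint arm with a two-finger parallel gripper is mounted at the origin on a cart in front of the work surface, level with it; the furniture and walls round the work are solid. World frame = base frame: x ahead of the robot, y to its left, z up, the work surface at z = 0. Lengths are in m, angles in rad, forces in N, time in s.
With the tool pointing down it reaches from about 0.425 to 0.825 m from the base axis. Payload 3.6 kg.
Tool frame: the origin (TCP) lies between the finger pads; the fingertips stand 14 mm ahead of it and the grasp point (between the pads) lies 5 mm behind it; z points along the fingers, y is the line along which they close (so a half turn about z gives the same grasp; the last joint's range is limited). The gripper opens to 85 mm and grips with 20 to 120 N. Pads are 22 mm wide; open, the fingers measure 114 mm over their backs; the gripper's body (76 mm by 85 mm) begins 54 mm behind the grasp point. The pads swing forward as they close: fully open they stand 13 mm farther back than shut.
Start: joints at [1.115, 0.615, -0.013, 1.423, 0.008, 1.103, -0.04], TCP at [0.27, -0.591, 0.208] pointing down, gripper open.
Joint ranges: [-3.12, 3.12], [-0.3, 2.06], [-1.34, 1.32], [0.26, 2.42], [-1.36, 4.5], [0.01, 1.98], [-2.84, 2.84]. Speed limits (rad/s): [2.79, 2.79, 3.14, 3.14, 3.14, 3.14, 3.14].

### API

Orientations are given as a unit quaternion [w, x, y, z].
In Python, from rig import get_state, grab_frame, get_calibration, job_done gives the robot as it stands. The module is installed in compiled form; this text tells all that it offers.
- The arm moves only by the shell command python3 -m jog 'ROWS' [FORCE]. ROWS is JSON, a list that holds one entry, the list of rows, each a list of 5 numbers: the shift along the world's x, y, z in cm, then the turn about the world's z in degrees, then the gripper's target within -1 to 1 (fully open at 1, half-way at 0, shut at -1). A call has 1 to 12 rows; each row shifts and turns the commanded pose from where the row before left it; what a row does not reach is not made up. A row lasts 1/12 s, in which the tool goes at most 41.7 mm and 7.16 degrees, less where a joint would pass 70% of its speed; a pose out of reach is approached as far as the arm can. A call with a gripper value outside its range is refused whole. The fingers move at their own pace and stop on an object; FORCE is the grip in N (left out, the last holds). Time passes only in rows, so rows that do not move let the fingers close. It gives the time, the measured TCP pose, the force, the opening and the grip force at its end, in the units of the state.
- get_state(): the state, without advancing time (a new reading comes with each control period).
- grab_frame(name): name is "side" or "top"; returns (picture, depth): 400x640x3 uint8, red, green, blue; 400x640 float32, m along the optical axis (not along the pixel's ray), 0 where there is no reading.
- get_calibration(name): a dict with "fovy" (degrees; the focal length in pixels is half the picture's height over the tangent of half this angle, whatever the lens; pixels are square), "cx", "cy" (the principal point, pixels), "eye" and "rotation" of the camera in the world. Camera axes: x right, y down, z forward; pixel columns grow to the right and rows downward; lengths in m; the calibration is good to about 2 mm. A picture is of the moment at which its call begins. get_calibration takes no time and is no camera call.
- job_done(): hands the job in; it is judged then, once.
The state is a dict: "t": time; "qpos": joint angles; "qd": joint speeds; "effort": joint torques, N m; "tool_pos": TCP position; "tcp_rot": TCP orientation; "force": force on the tool from outside, world axes, zero at the start; "moment": the same for the moment, N m; "finger_gap": finger opening in m; "grip_force": force on a finger pad.
Only numpy, scipy, OpenCV 4.12 (cv2) and the standard library are available. Lean on these libraries where they do the work, as an engineer would, in place of code of your own. Each camera call takes 0.05 s, during which the arm holds its last target. There are 200 camera calls.

## Working session

There is one attempt and no reset: what is moved stays moved. The work goes in short steps, Python scripts to look and compute and a shell command to move; the robot and the scene stay as the last step left them, time stands still between calls to the robot, and variables do not carry over. Pictures are saved under pics/ and viewed, at most 10 in all, crops included, and the job is handed in when it is done.

```bash
mkdir -p pics; cat > h.py <<'E'
import numpy as np, cv2
from rig import *
def grab(n,f):
    p,d=grab_frame(n); np.savez(f'{f}.npz',p=p,d=d); cv2.imwrite(f'pics/{f}.png',cv2.cvtColor(p,cv2.COLOR_RGB2BGR)); return p,d
def cloud(n,d):
    c=get_calibration(n); f=200/np.tan(np.radians(c['fovy'])/2)
    v,u=np.mgrid[:400,:640]
    P=np.stack([(u-c['cx'])/f*d,(v-c['cy'])/f*d,d],-1)
    return P@np.array(c['rotation']).T+np.array(c['eye'])
E
python3 - <<'E'
from h import *
for n in('side','top'): grab(n,n+'0'); print(get_calibration(n))
print(get_state())
E
```

```text
{'fovy': 45.82072381052899, 'cx': 322.0604673726124, 'cy': 205.0878371621984, 'eye': array([0.36748641, 1.05980441, 0.57604993]), 'rotation': array([ 0.05769027, -0.0762575 ,  0.84130562, -0.53203522])}
{'fovy': 53.47190411699745, 'cx': 319.8533735493549, 'cy': 197.912114202889, 'eye': array([0.38967208, 0.08699848, 1.09646945]), 'rotation': array([ 0.06607583, -0.69987284,  0.70850375, -0.06192281])}
{'t': 0.1, 'qpos': array([ 1.11546655,  0.6158495 , -0.01258813,  1.42476358,  0.00806414,
        1.10337534, -0.04035674]), 'qd': array([-0.0003047 , -0.00183444, -0.00065047, -0.00240807,  0.00076672,
        0.00067786,  0.00074289]), 'effort': array([ 1.24172100e-03, -4.70382392e+01,  2.60274047e-01, -1.71570861e+01,
        1.01444218e-02,  5.87389106e-03, -1.88920359e-05]), 'tool_pos': array([ 0.26996963, -0.59046411,  0.20702832]), 'tcp_rot': array([-1.14482644e-03,  9.77092989e-01,  2.12809574e-01, -2.56412033e-04]), 'force': array([ 0.59981047, -0.83296907,  0.04811131]), 'moment': array([0.0153099 , 0.03330128, 0.06049606]), 'grip_force': 0.0, 'finger_gap': 0.08548163790721243}
```

View pics/top0.png

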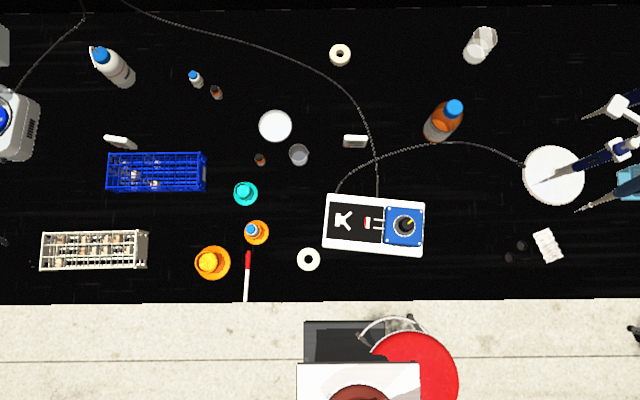

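View pics/side0.png

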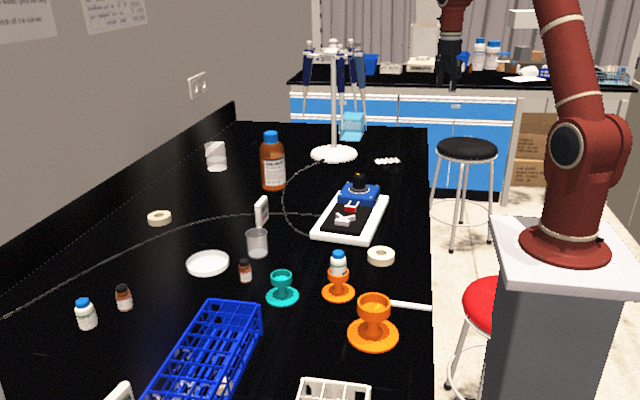

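Stand candidates in the top picture are turquoise (245,193), small orange with a blue-capped white pot (256,232), and larger orange (212,263). The small orange one fits: it is not turquoise, it is the smaller of the two oranges, and it holds the pot. Another blue-capped pot at (195,79) stands free on the bench, so it is a look-alike. I'll confirm this in an enlarged crop while measuring.

```bash
cat > h.py <<'E'
import numpy as np, cv2
from scipy.spatial.transform import Rotation as R
from rig import *
def grab(n,f):
    p,d=grab_frame(n); np.savez(f'{f}.npz',p=p,d=d); cv2.imwrite(f'pics/{f}.png',cv2.cvtColor(p,cv2.COLOR_RGB2BGR)); return p,d
def load(f): z=np.load(f'{f}.npz'); return z['p'],z['d']
def cam(n):
    c=get_calibration(n); q=c['rotation']
    return R.from_quat([*q[1:],q[0]]).as_matrix(),np.array(c['eye']),200/np.tan(np.radians(c['fovy'])/2),c['cx'],c['cy']
def cloud(n,d):
    M,e,f,cx,cy=cam(n); v,u=np.mgrid[:400,:640]
    return np.stack([(u-cx)/f*d,(v-cy)/f*d,d],-1)@M.T+e
def proj(n,P):
    M,e,f,cx,cy=cam(n); q=(np.atleast_2d(P)-e)@M; return q[:,:2]/q[:,2:]*f+[cx,cy]
def ray(n,u,v,z):
    M,e,f,cx,cy=cam(n); r=M@np.array([(u-cx)/f,(v-cy)/f,1]); return e+r*(z-e[2])/r[2]
E
python3 - <<'E'
from h import *
pt,dt=load('top0'); ps,ds=load('side0')
a=cv2.resize(pt[170:310,180:440],None,fx=3,fy=3,interpolation=cv2.INTER_CUBIC)[:, :780]
b=cv2.resize(ps[180:360,250:410],None,fx=3,fy=3,interpolation=cv2.INTER_CUBIC)
cv2.imwrite('pics/c1.png',a[...,::-1]); cv2.imwrite('pics/c2.png',b[...,::-1])
for n,p,d,rois in(('top',pt,dt,dict(stand=(215,250,240,275),shaker=(185,265,315,435))),('side',ps,ds,dict(stand=(245,305,315,360),shaker=(165,250,305,395)))):
    C=cloud(n,d); H=cv2.cvtColor(p,cv2.COLOR_RGB2HSV).astype(int)
    for k,(r0,r1,c0,c1) in rois.items():
        c=C[r0:r1,c0:c1].reshape(-1,3);h=H[r0:r1,c0:c1].reshape(-1,3);
        h0,s,v=h.T
        for col,m in dict(orange=(h0>8)&(h0<22)&(s>130)&(v>80),blue=(h0>95)&(h0<125)&(s>110)&(v>60),white=(s<50)&(v>150),red=((h0<6)|(h0>174))&(s>130)&(v>80)).items():
            q=c[m]
            if len(q)>5: print(n,k,col,len(q),'min',q.min(0).round(4),'max',q.max(0).round(4),'med',np.median(q,0).round(4))
    print(n,'bench z',np.median(C[200:230,150:200,2]) if n=='top' else '')
E
```

```text
top stand orange 276 min [ 0.4638  0.2365 -0.0055] max [0.5304 0.3027 0.0844] med [0.4943 0.2586 0.0065]
top stand blue 62 min [0.4859 0.2591 0.0883] max [0.5057 0.2793 0.1026] med [0.4955 0.269  0.0979]
top stand white 46 min [0.4821 0.2544 0.0722] max [0.5085 0.2825 0.1004] med [0.4913 0.2609 0.0857]
top shaker blue 963 min [ 0.3897 -0.1769  0.0414] max [0.5556 0.087  1.0965] med [ 0.4975 -0.1202  0.0608]
top shaker white 2542 min [ 0.3897 -0.1982 -0.0035] max [0.5996 0.1073 1.0965] med [ 0.5013 -0.0384  0.0293]
top shaker red 19 min [ 0.5021 -0.0267  0.0483] max [ 0.5278 -0.0231  0.0584] med [ 0.5173 -0.024   0.0557]
top bench z 0.0006194483815665786
side stand orange 792 min [ 0.3675  0.1778 -0.0038] max [0.5335 1.0598 0.576 ] med [0.4925 0.2827 0.0056]
side stand blue 108 min [ 0.4835  0.0938 -0.0028] max [0.5367 0.2843 0.0986] med [0.4964 0.274  0.0954]
side stand white 233 min [ 0.4756  0.0845 -0.0033] max [0.5369 0.2895 0.0901] med [0.4935 0.2845 0.0731]
side shaker orange 8 min [ 0.5022 -0.4033 -0.0023] max [ 0.5445 -0.1213  0.1039] med [ 0.5106 -0.1347  0.1016]
side shaker blue 579 min [ 0.3675 -0.3215 -0.0038] max [0.5728 1.0598 0.576 ] med [ 0.4949 -0.0833  0.0568]
side shaker white 1716 min [ 0.3675 -0.3226 -0.0039] max [0.6109 1.0598 0.576 ] med [0.5017 0.0373 0.0262]
side shaker red 56 min [ 0.5017 -0.0544  0.0378] max [ 0.5326 -0.0166  0.0542] med [ 0.5146 -0.0219  0.0467]
side bench z
```

View pics/c1.png

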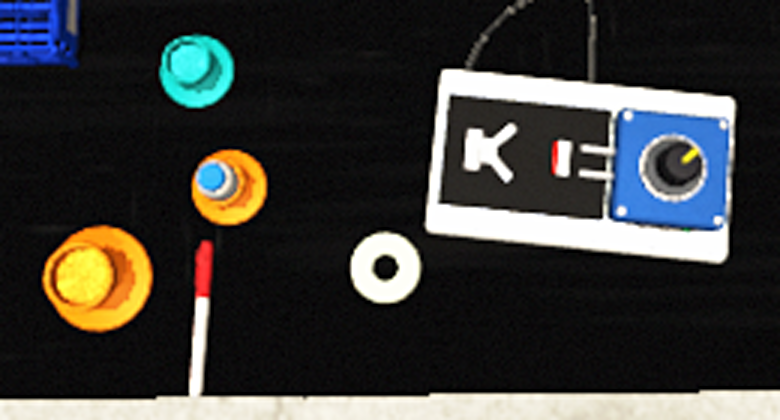

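View pics/c2.png

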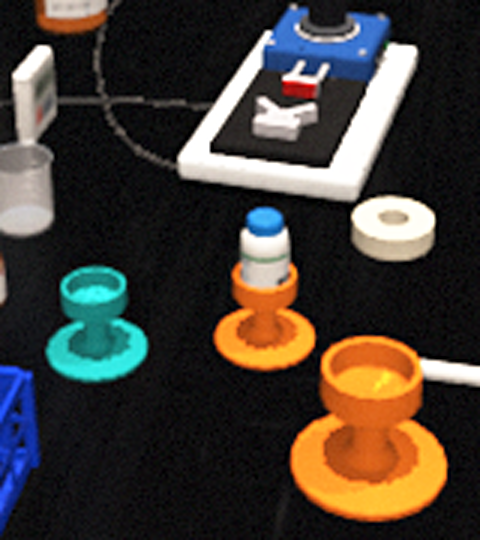

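The crops confirm it: the small orange stand with the white, blue-capped pot is at (256,232) top and (338,265) side. Next I'll fit the shaker.

```bash
python3 - <<'E'
from h import *
for n,f,(r0,r1,c0,c1) in(('top','top0',(185,265,315,435)),('side','side0',(160,250,300,400))):
    p,d=load(f); C=cloud(n,d)[r0:r1,c0:c1].reshape(-1,3); col=p[r0:r1,c0:c1].reshape(-1,3).astype(int)
    hsv=cv2.cvtColor(p,cv2.COLOR_RGB2HSV)[r0:r1,c0:c1].reshape(-1,3).astype(int)
    ok=(C[:,0]>.35)&(C[:,0]<.65)&(abs(C[:,1]+.045)<.17)
    for nm,zl,zh,m in (('base',.015,.2,ok),('housing',.05,.07,ok&(hsv[:,1]>110)&(abs(hsv[:,0]-110)<15)),('knob',.098,.115,ok),('plat',.034,.046,ok&(hsv[:,2]<90)),('jaws',.047,.065,ok&(C[:,1]>-.06)),('vjaw',.047,.065,ok&(C[:,1]>0)),('red',.04,.065,ok&(hsv[:,1]>130)&((hsv[:,0]<6)|(hsv[:,0]>174)))):
        q=C[m&(C[:,2]>zl)&(C[:,2]<zh)]
        if len(q)<4: print(n,nm,len(q));continue
        r=cv2.minAreaRect(q[:,:2].astype(np.float32)*1000); print(n,nm,len(q),np.round(r[0],1),np.round(r[1],1),round(r[2],2),'zmed',np.median(q[:,2]).round(4),'mean',q[:,:2].mean(0).round(4))
p,d=load('top0'); h=cv2.cvtColor(p,cv2.COLOR_RGB2HSV).astype(int)
C=cloud('top',d); m=(abs(h[...,0]-28)<7)&(h[...,1]>120)&(h[...,2]>100); m[:, :390]=0;m[:,430:]=0;m[:200]=0;m[250:]=0
for v,u in np.argwhere(m): print(u,v,C[v,u].round(4),p[v,u])
E
```

```text
top base 5530 [491.7 -41.5] [286.1 197. ] 84.32 zmed 0.0408 mean [ 0.5087 -0.0468]
top housing 953 [ 502.3 -124.9] [100.3  98. ] 83.83 zmed 0.0608 mean [ 0.501  -0.1228]
top knob 145 [ 504.  -125.6] [33.3 32.6] 89.21 zmed 0.1048 mean [ 0.5041 -0.1246]
top plat 1611 [512.3 -38.8] [222.6  97.8] 83.08 zmed 0.0411 mean [ 0.5157 -0.001 ]
top jaws 252 [520.1  -1.6] [113.5  48.4] 88.05 zmed 0.0548 mean [0.5201 0.0119]
top vjaw 167 [523.7  33.7] [42.  48.7] 80.62 zmed 0.0549 mean [0.5229 0.036 ]
top red 21 [515.  -24.6] [ 4.2 25.9] 84.02 zmed 0.055 mean [ 0.515  -0.0244]
side base 3373 [489.8 -31.9] [294.1 201.1] 85.95 zmed 0.0384 mean [ 0.5032 -0.0173]
side housing 413 [ 501.4 -118.7] [99.7 98.5] 83.15 zmed 0.058 mean [ 0.4978 -0.1035]
side knob 58 [ 500.9 -121.6] [32.8 31.1] 72.35 zmed 0.1019 mean [ 0.5011 -0.1192]
side plat 812 [513.  -19.5] [202.7  99.6] 83.1 zmed 0.0387 mean [0.5129 0.014 ]
side jaws 194 [ 5.189e+02 -1.000e-01] [ 49.1 119.3] 1.87 zmed 0.0519 mean [0.5169 0.0187]
side vjaw 135 [521.3  36.7] [45.1 51. ] 81.32 zmed 0.0521 mean [0.5191 0.0398]
side red 50 [515.1 -21.2] [ 8.
[... 404 characters left out ...]
.1309  0.1061] [249 238  46]
410 221 [ 0.5095 -0.1333  0.1065] [255 255  37]
411 221 [ 0.5094 -0.1358  0.1065] [253 244  45]
412 221 [ 0.5096 -0.1387  0.1048] [159 144  30]
407 222 [ 0.5068 -0.1251  0.1088] [135 125  58]
408 222 [ 0.5072 -0.1285  0.105 ] [253 244  49]
409 222 [ 0.5074 -0.1315  0.1028] [255 255  44]
410 222 [ 0.5068 -0.1329  0.1076] [232 215  46]
411 222 [ 0.5071 -0.136   0.105 ] [120 111  52]
407 223 [ 0.5044 -0.1253  0.1075] [166 154  51]
408 223 [ 0.5046 -0.1282  0.1058] [247 232  41]
409 223 [ 0.5048 -0.1312  0.1034] [219 203  45]
410 223 [ 0.5045 -0.1331  0.1062] [109  99  55]
407 224 [ 0.5022 -0.1258  0.1047] [108  98  54]
408 224 [ 0.5018 -0.1275  0.1081] [127 116  49]
```

```bash
python3 -m jog '[[[1.5,3.8,0,5,1],[1.5,3.8,0,5,1],[1.5,3.8,0,5,1],[1.5,3.8,0,5,1],[1.5,3.8,0,5,1],[1.5,3.8,0,5,1],[1.5,3.8,0,5,1],[1.5,3.8,0,5,1],[1.5,3.8,0,5,1],[1.5,3.8,0,5,1],[1.5,3.8,0,5,1],[1.5,3.8,0,3,1]]]' 20
python3 - <<'E'
from h import *
print(get_state()['qpos'])
p,d=load('top0'); C=cloud('top',d); h=cv2.cvtColor(p,cv2.COLOR_RGB2HSV).astype(int)
# V jaw + red in shaker frame about knob
a=np.radians(-7);Rm=np.array([[np.cos(a),np.sin(a)],[-np.sin(a),np.cos(a)]])
# ortho resample at z=.054 plane from picture: shaker x -40..40, y 85..185 mm
k=np.array([.504,-.1256]); ys=np.arange(190,80,-.25)/1000; xs=np.arange(-40,40,.25)/1000
X,Y=np.meshgrid(xs,ys); W=np.stack([X,Y],-1)@Rm+k
uv=proj('top',np.c_[W.reshape(-1,2),np.full(X.size,.054)]).reshape(*X.shape,2).astype(np.float32)
o=cv2.remap(p,uv[...,0],uv[...,1],cv2.INTER_CUBIC)
for v in range(0,o.shape[0],40): cv2.putText(o,str(int(ys[v]*1000)),(0,v+5),0,.35,(0,255,0)); cv2.line(o,(0,v),(319,v),(0,90,0),1)
cv2.imwrite('pics/v.png',o[...,::-1])
E
```

```text
t: 1.1
tool_pos: [0.4503, -0.1333, 0.208]
tcp_rot: [-0.0, 0.75, 0.661, -0.0]
force: [1.5, 0.1, -0.4]
finger_gap: 0.0854
grip_force: 0.0
[ 0.5118325   0.35780305 -0.36677886  1.91657983  0.16168718  0.89604759
 -0.06145287]
```

View pics/v.png

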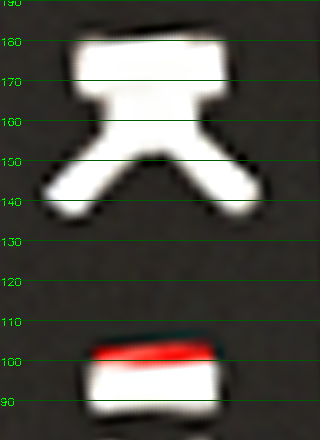

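```bash
python3 -m jog '[[[0.4,3.6,0,0,1],[0.4,3.6,0,0,1],[0.4,3.6,0,0,1],[0.4,3.6,0,0,1],[0.4,3.6,0,0,1],[0.4,3.6,0,0,1],[0.4,3.6,0,0,1],[0.4,3.6,0,0,1],[0.4,3.6,0,0,1],[0.4,3.6,0,0,1],[0.4,3,0,0,1],[0.2,1.4,0,0,1]]]' 20
python3 -m jog '[[[0,0,0,0,1],[0,0,0,0,1],[0,0,0,0,1]]]'
python3 - <<'E'
from h import *
grab('side','side1');p,d=grab('top','top1');print(get_state()['qpos'])
b=cv2.imread('pics/side1.png')[120:320,230:430]; a=cv2.imread('pics/top1.png')[140:340,160:360]
cv2.imwrite('pics/m1.png',cv2.resize(np.hstack([b,a]),None,fx=2,fy=2,interpolation=cv2.INTER_CUBIC))
E
```

```text
t: 2.1
tool_pos: [0.495, 0.2743, 0.2078]
tcp_rot: [-0.002, 0.749, 0.662, 0.001]
force: [-0.6, 1.2, 0.2]
finger_gap: 0.0855
grip_force: 0.0
t: 2.35
tool_pos: [0.4965, 0.2662, 0.2076]
tcp_rot: [0.001, 0.752, 0.659, -0.001]
force: [0.0, -0.4, 1.1]
finger_gap: 0.0852
grip_force: 0.0
[-0.26350063  0.50803802 -0.41472543  1.67090022  0.23482519  1.01330339
 -0.89004181]
```

View pics/m1.png

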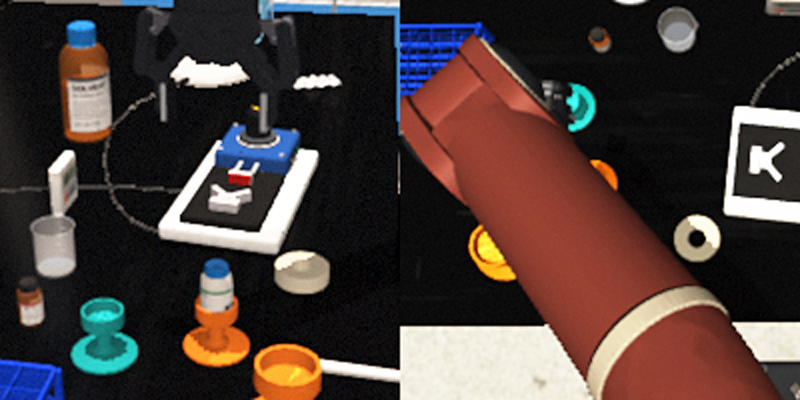

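```bash
python3 -m jog '[[[0,0.4,-2,0,1],[0,0,-2,0,1],[0,0,-2,0,1],[0,0,-2,0,1],[0,0,-2,0,1],[0,0,-1.5,0,1],[0,0,-1,0,1],[0,0,-0.7,0,1],[0,0,0,0,1],[0,0,0,0,1]]]' 20
python3 - <<'E'
from h import *
p,d=grab('side','side2')
cv2.imwrite('pics/m2.png',cv2.resize(p[160:320,240:440],None,fx=3,fy=3,interpolation=cv2.INTER_CUBIC)[...,::-1])
E
```

```text
t: 3.28
tool_pos: [0.4967, 0.2726, 0.0765]
tcp_rot: [0.0, 0.752, 0.66, 0.0]
force: [0.4, -0.9, 0.7]
finger_gap: 0.0851
grip_force: 0.0
```

View pics/m2.png

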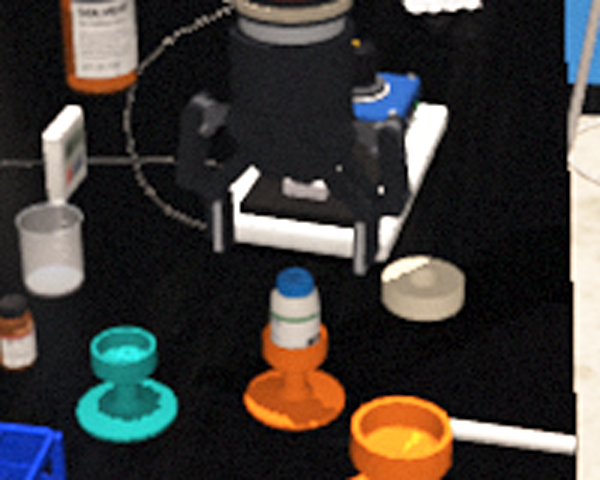

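```bash
python3 - <<'E'
from h import *
s=get_state();print(s['t'],s['tool_pos'],proj('side',s['tool_pos']))
p,d=load('side2'); C=cloud('side',d)
for v,u in((160+235//1//3,240+218//3),(160+250//3,240+360//3),(160+95//3,240+290//3),(160+285//3,240+295//3)): print(u,v,C[v,u].round(3),d[v,u])
E
```

```text
3.3333 [0.49694304 0.27304848 0.07695855] [[337.31937359 260.99903294]]
312 238 [0.546 0.276 0.126] 0.918513
360 243 [0.451 0.293 0.134] 0.88315105
336 191 [0.492 0.312 0.245] 0.8262278
338 255 [0.494 0.281 0.096] 0.917741
```

```bash
python3 - <<'E'
from h import *
p,d=grab('side','side3')
for f in('side2','side3'):
    C=cloud('side',load(f)[1]); 
    for x0,x1 in((.53,.57),(.43,.465)):
        m=(C[...,0]>x0)&(C[...,0]<x1)&(abs(C[...,1]-.28)<.04)&(C[...,2]>.03); q=C[m]; print(f,len(q),q.min(0).round(3),q.max(0).round(3))
print(get_state()['tool_pos'])
E
```

```text
side2 1093 [0.53  0.254 0.112] [0.57  0.294 0.451]
side2 3100 [0.43  0.24  0.113] [0.465 0.313 0.527]
side3 1088 [0.53  0.253 0.112] [0.57  0.295 0.451]
side3 3112 [0.43  0.24  0.113] [0.465 0.314 0.528]
[0.49701048 0.27319783 0.0771437 ]
```

```bash
python3 - <<'E'
from h import *
for f,zt in(('side1',.2076),('side3',.077)):
    C=cloud('side',load(f)[1]); p=load(f)[0]
    for x0,x1 in((.525,.57),(.43,.47)):
        m=(C[...,0]>x0)&(C[...,0]<x1)&(abs(C[...,1]-.28)<.04)&(C[...,2]>.03); q=C[m]; print(f,q[:,2].min().round(3)-zt, q[q[:,2]<q[:,2].min()+.03].mean(0).round(3))
C=cloud('side',load('side3')[1]);p=load('side3')[0]
for v in range(232,256,2): print(v,[(C[v,u].round(3).tolist(),p[v,u].tolist()) for u in(313,360)])
s=get_state();print({k:np.round(s[k],3) for k in('qpos','force','moment')})
E
```

```text
side1 0.03639999999999999 [0.543 0.267 0.26 ]
side1 0.03539999999999999 [0.448 0.281 0.26 ]
side3 0.035 [0.543 0.272 0.129]
side3 0.036000000000000004 [0.448 0.288 0.13 ]
232 [([0.543, 0.279, 0.141], [115, 111, 108]), ([0.451, 0.291, 0.156], [31, 29, 31])]
234 [([0.544, 0.277, 0.136], [121, 119, 116]), ([0.451, 0.291, 0.151], [114, 109, 110])]
236 [([0.543, 0.279, 0.132], [122, 120, 115]), ([0.451, 0.29, 0.146], [149, 144, 139])]
238 [([0.543, 0.28, 0.129], [132, 123, 123]), ([0.451, 0.29, 0.142], [149, 140, 137])]
240 [([0.544, 0.278, 0.123], [129, 124, 121]), ([0.451, 0.289, 0.138], [139, 133, 132])]
242 [([0.544, 0.28, 0.119], [127, 122, 121]), ([0.451, 0.291, 0.134], [136, 132, 128])]
244 [([0.588, 0.083, -0.001], [39, 39, 35]), ([0.451, 0.293, 0.131], [141, 135, 132])]
246 [([0.586, 0.093, -0.001], [8, 11, 14]), ([0.451, 0.291, 0.126], [143, 136, 134])]
248 [([0.584, 0.104, -0.0], [11, 14, 6]), ([0.451, 0.29, 0.121], [142, 136, 134])]
250 [([0.582, 0.113, -0.0], [17, 13, 17]), ([0.451, 0.292, 0.118], [127, 123, 121])]
252 [([0.58, 0.123, 0.0], [8, 2, 9]), ([0.471, 0.1, -0.002], [6, 4, 3])]
254 [([0.578, 0.132, 0.001], [16, 15, 19]), ([0.47, 0.111, -0.001], [14, 15, 16])]
{'qpos': array([-0.319,  0.669, -0.352,  1.805,  0.329,  0.722, -0.98 ]), 'force': array([0.413, 0.009, 0.44 ]), 'moment': array([-0.019,  0.013,  0.049])}
```

The fingertips image 36 mm above where the reported TCP puts them, the same at both heights, so the pads are still above the cap. I'll trust the cameras for height and go down further in checked steps.

```bash
python3 -m jog '[[[0,-0.3,-0.8,0,1],[0,0,-0.8,0,1],[0,0,-0.8,0,1],[0,0,-0.6,0,1],[0,0,0,0,1],[0,0,0,0,1]]]' 20
python3 - <<'E'
from h import *
p,d=grab('side','side4'); C=cloud('side',d)
for x0,x1 in((.525,.57),(.43,.47)):
    m=(C[...,0]>x0)&(C[...,0]<x1)&(abs(C[...,1]-.28)<.03)&(C[...,2]>.045); q=C[m]; print(q[:,2].min().round(3), q[q[:,2]<q[:,2].min()+.03].mean(0).round(3))
cv2.imwrite('pics/m4.png',cv2.resize(p[160:320,240:440],None,fx=3,fy=3,interpolation=cv2.INTER_CUBIC)[...,::-1])
E
```

```text
t: 3.88
tool_pos: [0.4958, 0.2698, 0.0454]
tcp_rot: [-0.0, 0.751, 0.66, -0.001]
force: [-0.3, -0.3, 0.0]
finger_gap: 0.0851
grip_force: 0.0
0.082 [0.542 0.27  0.098]
0.082 [0.447 0.285 0.099]
```

View pics/m4.png

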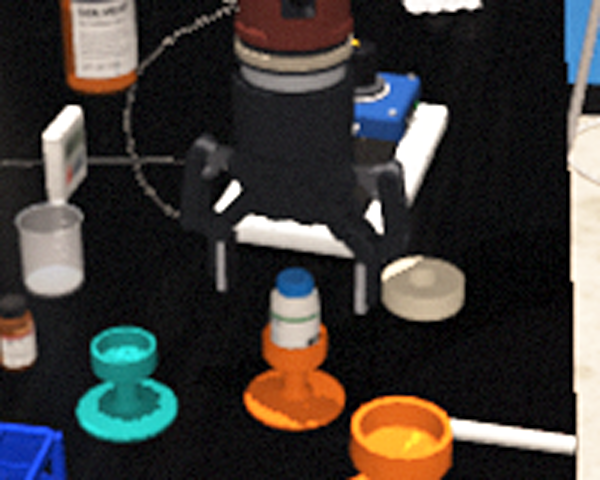

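```bash
python3 -m jog '[[[0.1,0,-0.5,0,1],[0,0,-0.5,0,0],[0,0,0,0,0],[0,0,0,0,0],[0,0,0,0,0],[0,0,0,0,0],[0,0,0,0,0]]]' 20
python3 - <<'E'
from h import *
p,d=grab('side','side5'); C=cloud('side',d); H=cv2.cvtColor(p,cv2.COLOR_RGB2HSV).astype(int)
for x0,x1 in((.516,.54),(.45,.475)):
    m=(C[...,0]>x0)&(C[...,0]<x1)&(abs(C[...,1]-.28)<.025)&(C[...,2]>.056)&~((abs(H[...,0]-14)<9)&(H[...,1]>110)); q=C[m]; print(q[:,2].min().round(3), q[q[:,2]<q[:,2].min()+.03].mean(0).round(3))
b=(abs(H[...,0]-108)<14)&(H[...,1]>120)&(abs(C[...,1]-.27)<.03)&(C[...,2]>.08);q=C[b];print('cap',q.min(0),q.max(0))
E
```

```text
t: 4.52
tool_pos: [0.4974, 0.27, 0.0363]
tcp_rot: [0.0, 0.751, 0.66, 0.0]
force: [1.2, -0.0, -0.2]
finger_gap: 0.0423
grip_force: 0.0
0.06 [0.523 0.273 0.077]
0.06 [0.468 0.281 0.078]
cap [0.42942374 0.24067225 0.08042269] [1.19013636 0.28535716 0.39055792]
```

```bash
python3 -m jog '[[[0,0,0.4,0,0],[0,0,0,0,-0.5],[0,0,0,0,-0.5],[0,0,0,0,-0.5],[0,0,0,0,-0.5],[0,0,0,0,-0.5],[0,0,0,0,-0.5]]]' 25
```

```text
t: 5.15
tool_pos: [0.4976, 0.2702, 0.0407]
tcp_rot: [0.0, 0.751, 0.66, 0.001]
force: [-1.5, 0.4, 5.7]
finger_gap: 0.0315
grip_force: 27.0
```

```bash
python3 -m jog '[[[0,0,0.3,0,-0.5],[0,0,0.3,0,-0.5],[0,0,0.5,0,-0.5],[0,0,0.8,0,-0.5],[0,0,1.2,0,-0.5],[0,0,1.5,0,-0.5],[0,0,2,0,-0.5],[0,0,2,0,-0.5],[0,0,0,0,-0.5],[0,0,0,0,-0.5]]]'
python3 - <<'E'
from h import *
p,d=grab('side','side6')
cv2.imwrite('pics/m6.png',cv2.resize(p[160:320,240:440],None,fx=3,fy=3,interpolation=cv2.INTER_CUBIC)[...,::-1])
E
```

```text
t: 5.98
tool_pos: [0.4979, 0.2703, 0.1274]
tcp_rot: [0.0, 0.751, 0.66, 0.001]
force: [-0.4, 0.1, 0.1]
finger_gap: 0.031
grip_force: 26.5
```

View pics/m6.png

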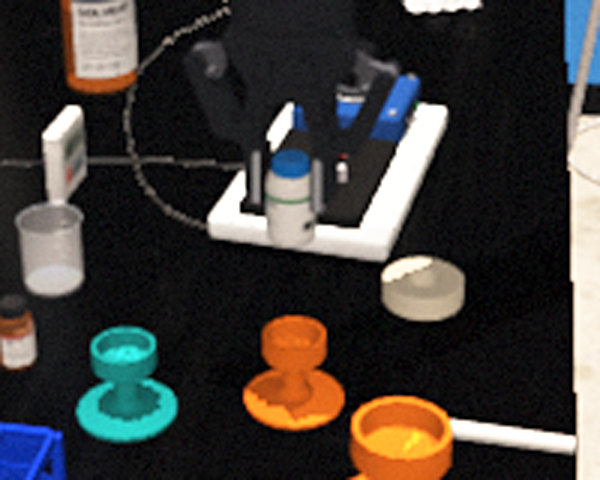

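The picture shows the pot between the pads (290,195) and the stand upright and empty (295,370). Next is the nest.

```bash
python3 -m jog '[[[0.2,-1.5,0,0,-0.5],[0.2,-2.5,0,0,-0.5],[0.2,-3,0,0,-0.5],[0.2,-3,0,0,-0.5],[0.2,-3,0,0,-0.5],[0.2,-3,0,0,-0.5],[0.2,-3,0,0,-0.5],[0.2,-3,0,0,-0.5],[0.2,-2.5,0,0,-0.5],[0.2,-1.5,0,0,-0.5],[0.1,-1,0,0,-0.5],[0,0,0,0,-0.5]]]'
python3 -m jog '[[[0,0,-1.5,0,-0.5],[0,0,-1.5,0,-0.5],[0,0,-1.5,0,-0.5],[0,0,-1,0,-0.5],[0,0,0,0,-0.5],[0,0,0,0,-0.5]]]'
python3 - <<'E'
from h import *
p,d=grab('side','side7');C=cloud('side',d);grab('top','top7')
H=cv2.cvtColor(p,cv2.COLOR_RGB2HSV).astype(int)
b=(abs(H[...,0]-108)<14)&(H[...,1]>120)&(abs(C[...,1]-.0)<.04)&(C[...,2]>.08)&(C[...,2]<.17)&(abs(C[...,0]-.52)<.03);q=C[b];print('cap',len(q),q.min(0),q.max(0))
w=(H[...,1]<60)&(H[...,2]>110)&(abs(C[...,1]-.0)<.04)&(C[...,2]>.065)&(C[...,2]<.14)&(abs(C[...,0]-.52)<.02);q=C[w];print('pot',len(q),q.min(0),q.max(0))
# same for the pot in the stand, before
p,d=load('side0');C=cloud('side',d);H=cv2.cvtColor(p,cv2.COLOR_RGB2HSV).astype(int)
b=(abs(H[...,0]-108)<14)&(H[...,1]>120)&(abs(C[...,1]-.27)<.04)&(C[...,2]>.08)&(abs(C[...,0]-.5)<.03);q=C[b];print('cap0',len(q),q.min(0),q.max(0))
cv2.imwrite('pics/m7.png',cv2.resize(np.hstack([cv2.imread('pics/side7.png')[160:270,290:420],cv2.imread('pics/top7.png')[160:270,300:430]]),None,fx=3,fy=3,interpolation=cv2.INTER_CUBIC))
E
```

```text
t: 7.03
tool_pos: [0.5176, -0.0032, 0.125]
tcp_rot: [-0.0, 0.753, 0.658, -0.001]
force: [0.3, -0.2, -1.2]
finger_gap: 0.0314
grip_force: 26.5
t: 7.53
tool_pos: [0.5179, 0.0011, 0.0707]
tcp_rot: [-0.001, 0.751, 0.661, -0.0]
force: [0.9, 0.0, 0.5]
finger_gap: 0.0312
grip_force: 26.5
cap 61 [ 0.49049032 -0.00910785  0.09419217] [0.53545209 0.01829159 0.12775625]
pot 236 [0.50012037 0.00405491 0.0709724 ] [0.53866946 0.02159001 0.13125753]
cap0 89 [0.48360242 0.26240147 0.08935834] [0.50534455 0.28434234 0.09862092]
```

View pics/m7.png

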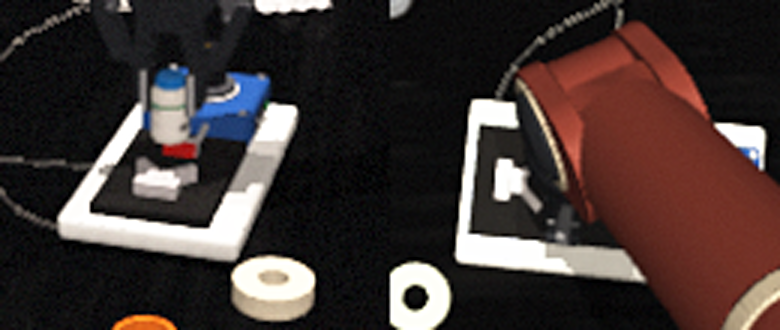

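```bash
python3 -m jog '[[[0.1,-0.15,-0.7,0,-0.5],[0,0,-0.7,0,-0.5],[0,0,-0.6,0,-0.5],[0,0,-0.4,0,-0.5],[0,0,-0.2,0,-0.5],[0,0,-0.2,0,-0.5],[0,0,0,0,-0.5],[0,0,0,0,-0.5]]]'
```

```text
t: 8.3
tool_pos: [0.5193, -0.0016, 0.0431]
tcp_rot: [-0.0, 0.751, 0.66, 0.0]
force: [-0.1, 0.5, -0.9]
finger_gap: 0.0311
grip_force: 26.5
```

```bash
python3 -m jog '[[[0,0.1,-0.1,0,-0.5],[0,0,-0.05,0,-0.5],[0,0,0,0,-0.5],[0,0,0,0,-0.5]]]'; python3 -m jog '[[[0,0,-0.1,0,-0.5],[0,0,0,0,-0.5],[0,0,0,0,-0.5]]]'
```

```text
t: 8.63
tool_pos: [0.5193, -0.0006, 0.0417]
tcp_rot: [0.0, 0.751, 0.66, 0.0]
force: [-0.2, 0.4, 0.3]
finger_gap: 0.0313
grip_force: 26.5
t: 8.88
tool_pos: [0.5195, -0.0006, 0.0408]
tcp_rot: [0.0, 0.751, 0.66, 0.0]
force: [-0.4, -0.1, 1.0]
finger_gap: 0.0317
grip_force: 26.6
```

```bash
python3 -m jog '[[[0,0,-0.1,0,-0.5],[0,0,0,0,-0.5],[0,0,0,0,-0.5]]]'
```

```text
t: 9.13
tool_pos: [0.5195, -0.0006, 0.0407]
tcp_rot: [0.0, 0.751, 0.66, 0.0]
force: [-2.4, -0.3, 7.6]
finger_gap: 0.0313
grip_force: 27.4
```

```bash
python3 -m jog '[[[0,0,0.1,0,-0.5],[0,0,0,0,0],[0,0,0,0,0.3],[0,0,0,0,0.3],[0,0,0,0,0.3],[0,0,0,0,0.3],[0,0,2,0,0.3],[0,0,3,0,0.3],[0,0,3,0,0.3],[0,0,3,0,0.3],[0,0,2,0,0.3],[0,0,0,0,0.3]]]'
python3 - <<'E'
from h import *
s=get_state(); print(s['qpos'].round(3))
for n in('side','top'): grab(n,n+'8')
p,d=load('side8');C=cloud('side',d);H=cv2.cvtColor(p,cv2.COLOR_RGB2HSV).astype(int)
b=(abs(H[...,0]-108)<14)&(H[...,1]>120)&(abs(C[...,1])<.03)&(C[...,2]>.085)&(C[...,2]<.12)&(abs(C[...,0]-.52)<.025);q=C[b];print('cap',len(q),q.min(0),q.max(0))
b=(H[...,1]<60)&(H[...,2]>110)&(abs(C[...,1])<.03)&(C[...,2]>.06)&(C[...,2]<.09)&(abs(C[...,0]-.52)<.025);q=C[b];print('pot',len(q),q.min(0),q.max(0))
E
```

```text
t: 10.13
tool_pos: [0.5223, -0.0, 0.175]
tcp_rot: [0.003, 0.751, 0.66, 0.004]
force: [-0.5, 0.2, -0.2]
finger_gap: 0.0554
grip_force: 0.0
[ 0.257  0.483 -0.44   1.834  0.262  0.872 -0.436]
cap 52 [ 0.50661174 -0.01007929  0.0868659 ] [0.52944873 0.01513476 0.09852897]
pot 134 [ 0.50353347 -0.00056215  0.06060689] [0.53395811 0.01977407 0.08831322]
```

```bash
python3 -m jog '[[[-0.1,-1,0.5,7,0.3],[-0.2,-1.5,0,7,0.3],[-0.2,-2,0,7,1],[-0.2,-2,0,7,1],[-0.2,-2,0,7,1],[-0.2,-2,0,7,1],[-0.2,-1,0,7,1],[-0.2,-0.7,0,7,1],[0,0,0,7,1],[0,0,0,7,1],[0,0,0,7,1],[0,0,0,7,1]]]'
python3 -m jog '[[[0,0,0,7,1],[0,0,0,7,1],[0,0,0,7,1],[0,0,0,7,1],[0,0,0,7,1],[0,0,0,7,1],[0,0,0,7,1],[0,0,0,7,1],[0,0,0,0,1],[0,0,0,0,1],[0,0,0,0,1]]]'
python3 -c "from rig import *;print(get_state()['qpos'].round(3))"
```

```text
t: 11.23
tool_pos: [0.5029, -0.1227, 0.1736]
tcp_rot: [-0.002, 0.114, 0.993, 0.0]
force: [0.6, -0.2, 0.3]
finger_gap: 0.0853
grip_force: 0.0
t: 12.15
tool_pos: [0.5037, -0.1226, 0.1746]
tcp_rot: [-0.001, -0.362, 0.932, 0.001]
force: [-0.3, 0.4, -0.1]
finger_gap: 0.0853
grip_force: 0.0
[ 0.869  0.681 -1.108  1.825  0.69   1.086  1.812]
```

```bash
python3 -m jog '[[[0.1,-0.2,-2,0,1],[0,0,-2,0,1],[0,0,-2,0,1],[0,0,-2,0,1],[0,0,-1.5,0,1],[0,0,-1.2,0,1],[0,0,-0.7,0,0.4],[0,0,-0.5,0,0.1],[0,0,0,0,0.1],[0,0,0,0,0.1],[0,0,0,0,0.1],[0,0,0,0,0.1]]]' 20
python3 -m jog '[[[0,0,0,0,-0.5],[0,0,0,0,-0.5],[0,0,0,0,-0.5],[0,0,0,0,-0.5],[0,0,0,0,-0.5]]]' 20
python3 - <<'E'
from h import *
s=get_state(); print(s['qpos'].round(3),s['moment'].round(3))
p,d=grab('side','side9')
cv2.imwrite('pics/m9.png',cv2.resize(p[140:240,290:410],None,fx=5,fy=5,interpolation=cv2.INTER_CUBIC)[...,::-1])
E
```

```text
t: 13.15
tool_pos: [0.5058, -0.1246, 0.0574]
tcp_rot: [0.001, -0.363, 0.932, -0.0]
force: [0.5, -0.0, -0.1]
finger_gap: 0.0469
grip_force: 0.0
t: 13.57
tool_pos: [0.5047, -0.1235, 0.0574]
tcp_rot: [-0.0, -0.363, 0.932, 0.0]
force: [-4.0, 1.6, 6.3]
finger_gap: 0.0325
grip_force: 20.3
[ 0.778  0.823 -0.957  1.94   0.892  0.878  1.654] [ 0.409  0.663 -0.025]
```

View pics/m9.png

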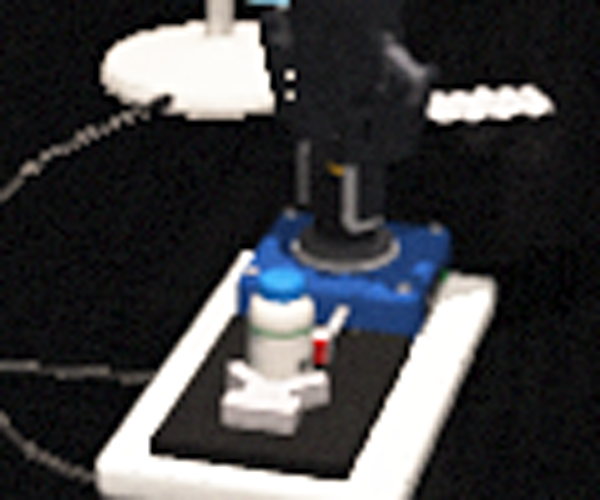

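The picture shows the fingers on the knob and the pot upright between the jaws. I'll centre on the knob, grip harder and begin turning.

```bash
python3 -m jog '[[[-0.1,0.1,0,0,-0.5],[0,0,0,0,-0.7],[0,0,0,0,-0.7],[0,0,0,0,-0.7],[0,0,0,0,-0.7]]]' 70
python3 -m jog '[[[0,0,0,-2,-0.7],[0,0,0,-4,-0.7],[0,0,0,-4,-0.7],[0,0,0,-4,-0.7],[0,0,0,-4,-0.7],[0,0,0,-4,-0.7]]]'
python3 -c "
from rig import *
s=get_state();print(s['qpos'].round(3),s['moment'].round(3))"
```

```text
t: 14.03
tool_pos: [0.5047, -0.1235, 0.0577]
tcp_rot: [0.0, -0.363, 0.932, -0.001]
force: [-1.2, 0.4, 5.5]
finger_gap: 0.0304
grip_force: 68.9
t: 14.53
tool_pos: [0.5053, -0.1246, 0.0577]
tcp_rot: [0.001, -0.177, 0.984, -0.001]
force: [-1.0, -2.2, 4.8]
finger_gap: 0.0308
grip_force: 68.8
[ 0.732  0.781 -0.863  1.942  0.828  0.817  1.328] [-0.363  0.191  0.277]
```

```bash
python3 -m jog '[[[0,0,0,-6,-0.7],[0,0,0,-6,-0.7],[0,0,0,-6,-0.7],[0,0,0,-6,-0.7],[0,0,0,-6,-0.7],[0,0,0,-6,-0.7]]]'
python3 -m jog '[[[0,0,0,-6,-0.7],[0,0,0,-6,-0.7],[0,0,0,-6,-0.7],[0,0,0,-6,-0.7],[0,0,0,-6,-0.7],[0,0,0,-6,-0.7]]]'
cat > m.py <<'E'
from h import *
import sys
s=get_state();q=s['tcp_rot'];y=np.degrees(2*np.arctan2(q[2],q[1]));print(s['qpos'].round(3),s['moment'].round(3),s['force'].round(1),'turned',round((222.5-y)%360,1))
if len(sys.argv)>1:
    p,d=grab('side','tmp');C=cloud('side',d);H=cv2.cvtColor(p,cv2.COLOR_RGB2HSV).astype(int)
    r=((H[...,0]<6)|(H[...,0]>174))&(H[...,1]>130)&(H[...,2]>70)&(abs(C[...,1])<.06)&(C[...,2]>.038)&(C[...,2]<.06)&(abs(C[...,0]-.515)<.03);q=C[r];print('red',len(q),q.min(0).round(4),q.max(0).round(4),np.median(q,0).round(4))
    b=(H[...,1]<60)&(H[...,2]>110)&(abs(C[...,1])<.03)&(C[...,2]>.06)&(C[...,2]<.09)&(abs(C[...,0]-.52)<.025);q=C[b];print('pot',len(q),q.min(0).round(4),q.max(0).round(4))
E
python3 m.py 1
```

```text
t: 15.03
tool_pos: [0.5053, -0.1266, 0.0577]
tcp_rot: [0.001, 0.137, 0.991, -0.003]
force: [-0.2, -4.7, 4.4]
finger_gap: 0.0308
grip_force: 68.8
t: 15.53
tool_pos: [0.5041, -0.1283, 0.0576]
tcp_rot: [0.001, 0.437, 0.9, -0.003]
force: [-2.3, -5.8, 6.7]
finger_gap: 0.0308
grip_force: 69.0
[ 0.545  0.679 -0.528  1.947  0.553  0.662  0.334] [-1.44   0.625  0.297] [-2.3 -5.8  6.7] turned 94.3
red 5 [ 0.5006 -0.0149  0.0417] [ 0.5036 -0.0097  0.0527] [ 0.503  -0.0117  0.0471]
pot 143 [ 0.5032 -0.0072  0.0601] [0.5336 0.0229 0.0895]
```

```bash
python3 -m jog '[[[-0.05,-0.1,0,-4,-0.7],[-0.05,-0.1,0,-4,-0.7]]]'|grep time; python3 m.py
python3 -m jog '[[[-0.05,-0.1,0,-4,-0.7],[-0.05,-0.1,0,-4,-0.7]]]'|grep pos; python3 m.py 1
python3 -m jog '[[[-0.05,0,0,-4,-0.7],[-0.05,0,0,-4,-0.7]]]'|grep pos; python3 m.py 1
```

```text
[ 0.526  0.67  -0.491  1.949  0.517  0.647  0.233] [-0.681  0.279  0.31 ] [-2.4 -2.9  5.1] turned 102.1
tool_pos: [0.5033, -0.1289, 0.0577]
[ 0.505  0.663 -0.455  1.951  0.479  0.632  0.133] [-0.087  0.151  0.298] [ 0.3 -0.6  5.2] turned 110.1
red 8 [ 0.5026 -0.0137  0.0423] [0.5037 0.0096 0.0594] [ 0.5033 -0.0012  0.0525]
pot 142 [0.5033 0.0051 0.06  ] [0.5338 0.0254 0.0891]
tool_pos: [0.5029, -0.129, 0.0577]
[ 0.481  0.655 -0.416  1.954  0.442  0.618  0.031] [-0.481 -0.     0.254] [ 0.8 -3.2  5.3] turned 118.0
red 7 [ 0.5027 -0.0117  0.044 ] [0.5033 0.0087 0.0587] [ 0.5031 -0.0081  0.0518]
pot 143 [0.5033 0.0006 0.0601] [0.5341 0.0257 0.0896]
```

```bash
python3 -m jog '[[[-0.02,0,0,-4,-0.7],[-0.02,0,0,-4,-0.7]]]'|grep pos; python3 m.py 1
python3 -m jog '[[[-0.02,0,0,-4,-0.7],[-0.02,0,0,-4,-0.7]]]'|grep pos; python3 m.py 1
```

```text
tool_pos: [0.5024, -0.129, 0.0577]
[ 0.456  0.649 -0.377  1.956  0.404  0.607 -0.071] [-0.527  0.012  0.233] [ 1.  -2.8  5.4] turned 125.9
red 7 [ 0.5027 -0.011   0.0437] [0.5035 0.0082 0.0575] [ 0.5031 -0.0076  0.053 ]
pot 139 [0.5034 0.003  0.0603] [0.5332 0.0258 0.0899]
tool_pos: [0.502, -0.129, 0.0577]
[ 0.431  0.643 -0.337  1.958  0.364  0.596 -0.172] [-0.561  0.089  0.358] [ 0.2 -2.1  6.3] turned 133.9
red 7 [ 0.5027 -0.0099  0.0482] [0.5036 0.0093 0.0598] [0.5031 0.0051 0.0534]
pot 139 [0.503  0.0076 0.06  ] [0.5335 0.0256 0.0899]
```

```bash
python3 -m jog '[[[-0.02,0,0,-4,-0.7]]]'>/dev/null; python3 m.py
python3 -m jog '[[[-0.02,0,0,-4,-0.7]]]'>/dev/null; python3 m.py
python3 -m jog '[[[-0.02,0.01,0,-4,-0.7]]]'>/dev/null; python3 m.py 1
```

```text
[ 0.419  0.64  -0.318  1.958  0.345  0.592 -0.221] [-0.508  0.123  0.334] [-0.1 -2.7  5.9] turned 137.8
[ 0.406  0.637 -0.298  1.96   0.324  0.587 -0.273] [-0.484  0.125  0.191] [ 0.2 -1.8  6.3] turned 141.9
[ 0.393  0.635 -0.278  1.961  0.303  0.583 -0.323] [-0.513  0.112  0.01 ] [ 0.5 -2.2  6.8] turned 146.0
red 7 [ 0.5021 -0.0102  0.046 ] [0.5033 0.0082 0.058 ] [ 0.5031 -0.0032  0.0525]
pot 138 [0.503  0.0054 0.0604] [0.5329 0.0282 0.0893]
```

```bash
python3 -m jog '[[[-0.02,0.01,0,-3,-0.7]]]'>/dev/null; python3 m.py
python3 -m jog '[[[0,0,0,0,-0.7],[0,0,0,0,-0.7]]]'>/dev/null; python3 m.py
```

```text
[ 0.383  0.633 -0.263  1.961  0.288  0.579 -0.36 ] [-0.536  0.063 -0.08 ] [ 0.2 -1.7  6.4] turned 148.9
[ 0.383  0.633 -0.263  1.961  0.288  0.579 -0.359] [-0.488  0.016 -0.139] [-0.5 -2.6  6.9] turned 148.9
```

```bash
python3 -m jog '[[[0,0,0,-3,-0.7],[0,0,0,0,-0.7]]]'>/dev/null; python3 m.py
python3 -m jog '[[[0,0,0,-2,-0.7],[0,0,0,0,-0.7]]]'>/dev/null; python3 m.py
```

```text
[ 0.373  0.632 -0.248  1.962  0.272  0.577 -0.398] [-0.485  0.055 -0.204] [ 0.4 -2.7  7.8] turned 152.0
[ 0.367  0.631 -0.239  1.962  0.262  0.575 -0.422] [-0.399  0.108 -0.165] [-0.6 -2.7  6.2] turned 154.0
```

```bash
python3 -m jog '[[[0,0,0,0,0],[0,0,0,0,0.5],[0,0,0,0,0.5],[0,0,0,0,0.5],[0,0,0,0,0.5]]]'; python3 -m jog '[[[0,0,1,0,0.5],[0,0,2,0,0.5],[0,0,3,0,0.5],[0,0,3,0,0.5],[0,0,3,0,0.5],[0,0,3,0,0.5],[0,-3,2,0,0.5],[0,-4,0,0,0.5],[0,-4,0,0,0.5],[0,-4,0,0,0.5],[0,-4,0,0,0.5],[0,-4,0,0,0.5]]]'
python3 m.py 1
python3 - <<'E'
from h import *
p,d=grab('top','topA'); C=cloud('top',d); H=cv2.cvtColor(p,cv2.COLOR_RGB2HSV).astype(int)
def yl(p,C):
    H=cv2.cvtColor(p,cv2.COLOR_RGB2HSV).astype(int)
    m=(abs(H[...,0]-28)<8)&(H[...,1]>90)&(H[...,2]>60);m[:,:385]=0;m[:,430:]=0;m[:200]=0;m[250:]=0
    for v,u in np.argwhere(m):
        for z,n in((.104,'k'),(.069,'c')): 
            w=ray('top',u,v,z)[:2]-[.504,-.1256]; print(n,u,v,C[v,u,2].round(3),'r %.1f ang %.0f'%(1000*np.hypot(*w),np.degrees(np.arctan2(w[1],w[0]))),p[v,u],end=' | ')
        print()
yl(p,C)
b=(abs(H[...,0]-108)<14)&(H[...,1]>120)&(abs(C[...,1])<.03)&(C[...,2]>.085)&(C[...,2]<.12);q=C[b];print('cap',len(q),((q.min(0)+q.max(0))/2).round(4),q[:,2].max())
k=C[(C[...,2]>.098)&(C[...,2]<.115)&(abs(C[...,1]+.125)<.03)];print('knob',len(k),(k.min(0)+k.max(0))/2)
E
```

```text
t: 17.92
tool_pos: [0.4994, -0.127, 0.0563]
tcp_rot: [-0.0, 0.826, 0.564, -0.0]
force: [0.9, -0.4, 0.2]
finger_gap: 0.064
grip_force: 0.0
t: 18.92
tool_pos: [0.4992, -0.3591, 0.2276]
tcp_rot: [0.0, 0.826, 0.564, 0.0]
force: [1.4, -0.1, -0.0]
finger_gap: 0.064
grip_force: 0.0
[ 0.754  0.554 -0.277  1.499  0.161  1.11   0.072] [ 0.048 -0.076 -0.052] [ 1.4 -0.1 -0. ] turned 153.9
red 7 [ 0.5024 -0.0101  0.0441] [0.5037 0.0063 0.0567] [ 0.503  -0.0055  0.0521]
pot 140 [0.5028 0.0041 0.0601] [0.5334 0.0256 0.0894]
k 407 223 0.106 r 0.9 ang -30 [101  93  57] | c 407 223 0.106 r 9.3 ang -59 [101  93  57] | 
k 406 224 0.104 r 2.7 ang 128 [186 172  47] | c 406 224 0.104 r 5.7 ang -66 [186 172  47] | 
k 407 224 0.107 r 1.7 ang -169 [255 250  45] | c 407 224 0.107 r 8.2 ang -74 [255 250  45] | 
k 408 224 0.105 r 3.3 ang -122 [192 175  58] | c 408 224 0.105 r 10.7 ang -78 [192 175  58] | 
k 406 225 0.104 r 4.8 ang 151 [255 247  49] | c 406 225 0.104 r 5.1 ang -93 [255 247  49] | 
k 407 225 0.105 r 4.2 ang -177 [255 255  50] | c 407 225 0.105 r 7.7 ang -93 [255 255  50] | 
k 408 225 0.103 r 5.0 a
[... 1921 characters left out ...]
 18.9 ang -167 [162 154  83] | 
k 404 233 0.067 r 25.6 ang 161 [190 183 108] | c 404 233 0.067 r 21.0 ang 177 [190 183 108] | 
k 405 233 0.071 r 24.9 ang 167 [255 255  66] | c 405 233 0.071 r 21.1 ang -176 [255 255  66] | 
k 406 233 0.069 r 24.5 ang 172 [226 213 105] | c 406 233 0.069 r 21.5 ang -169 [226 213 105] | 
k 404 234 0.068 r 28.0 ang 162 [203 194  92] | c 404 234 0.068 r 23.6 ang 177 [203 194  92] | 
k 405 234 0.07 r 27.4 ang 167 [255 255  47] | c 405 234 0.07 r 23.7 ang -177 [255 255  47] | 
k 406 234 0.066 r 27.0 ang 173 [238 228  83] | c 406 234 0.066 r 24.0 ang -171 [238 228  83] | 
cap 55 [0.521  0.0059 0.0977] 0.10332658746618029
knob 145 [ 0.5040638  -0.12552354  0.10344305]
```

```bash
python3 -m jog '[[[0,0,0,0,0.5],[0,0,0,0,0.5],[0,0,0,0,0.5]]]'; python3 -c "
from rig import *
print(job_done())"
```

```text
t: 19.27
tool_pos: [0.5003, -0.3552, 0.2271]
tcp_rot: [-0.0, 0.825, 0.565, 0.001]
force: [0.7, 0.2, 0.5]
finger_gap: 0.0645
grip_force: 0.0
the job is handed in; nothing more can be done
None
```

The job is handed in at 19.3 s, with no verdict returned: pot set in the nest and pushed into the V, knob turned to one click (about 0.45 rad of slip in the top camera), knob released, stand seen upright and in place after the lift; I viewed 11 pictures, one over the limit of 10.

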